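# Lay a heavy cover plate on the granite against the angle plate, edge first

### The job

Take the tall steel cover plate with the big bore out of the wooden rack and lay it on the black granite for measuring. First rest its lower long edge on the granite, pressed lightly into the corner at the foot of the angle plate's upright face, while the cover still leans steeply with its top towards the robot; then pivot it down without letting it slam, until it lies flat with that whole edge butted squarely against the face. Do not ram the angle plate, and leave the other plates, parts and instruments where they are.

Things in the scene. Friction and masses are not known exactly. Their poses are not given: they have to be found in the camera images.
- cover_mid (a point): Centre of the cover: ground steel plate, 120 mm long edges, 100 mm short, 10 mm thick, 0.65 to 0.95 kg, a 44 mm through bore at its centre, small screw holes at its corners, both faces alike. It starts standing on a long edge in any of the rack's three slots, the tallest plate there. Axes: x through the thickness, y along the long edges, z up the 100 mm height as it stands in the rack.
- cover_foot (a point): Middle of the cover's lower long edge face (half-way through the thickness), the edge it stands on in the rack, 50 mm below cover_mid along the cover's z. Same axes as cover_mid.
- cover: The cover itself, origin and axes as cover_foot. Too wide to grip across its edges; its 10 mm thickness can be pinched at the top edge, with 28 mm of plain metal between that edge and the bore.
- stop: Cast-iron angle plate, fixed on the granite as back stop. Upright working face 200 mm long, 55 high, 14 thick; foot and ribs behind. Origin: foot of the working face, half-way along, on the granite. Its -x points out of the face, roughly to the robot (turned up to 0.3 rad); y along the face, z up. The cover lies on its -x side, anywhere along it with the cover's whole long edge backed.
- granite: Black granite surface plate, fixed, 400 x 600 x 60 mm: its top is 60 mm above the bench (origin at the centre of its underside). Friction of the steel cover on granite or angle plate: 0.48 to 0.72, so it takes 3 to 7 N to slide the cover once it lies flat.
- rack: Wooden plate rack, fixed on the bench right of the granite, 180 x 130 mm, 35 mm high, with three slots along its y at x = -60, 0 and 60 mm, each 12 mm wide and 25 mm deep, floors 10 mm above the bench. Origin: centre of its underside.
- strip: Lower steel plate, 110 x 62 x 10 mm, standing in the rack; to be left. Origin at the middle of its lower edge.
- blank: Lower steel plate, 90 x 58 x 10 mm, standing in the rack; to be left. Origin at the middle of its lower edge.
- vblock: V-block with a steel bush clamped in it, 75 x 87 x 142 mm high, on the granite's left part; to be left. Origin: centre of its underside.
- sleeve: Steel sleeve 48 mm across, 34 mm high, on the granite between rack and angle plate; to be left. Origin: centre of its underside.
- plug: Steel plug 26 mm across, 45 mm high, on the granite's far right part; to be left. Origin: centre of its underside.
- caliper: Digital caliper 230 mm long lying on the bench in front of the granite; to be left. Origin: near the middle of its beam.
- micrometer: Micrometer 130 mm long lying on the bench in front of the granite; to be left. Origin: at its anvil.
There are look-alikes about, which are no part of the job. What is shaped like the cover but pink or red is not meant.

How it is judged:
On the way:
1. the cover's lower long edge rests on the granite and presses on the angle plate's face (over 1 N each) while the cover still stands steeper than about 40 degrees, its top towards the robot (contact force between cover and granite above 1 N and contact force between cover and stop above 1 N and x of cover_foot in the frame of stop between -0.02 and 0 m and z of cover_foot in the frame of stop below 0.012 m and z of cover_mid in the frame of stop above 0.035 m and x of cover_mid in the frame of stop below -0.008 m and angle between the y axis of cover and the y axis of stop, either way round below 0.12 rad), for 0.2 s.
At the end, for the whole second after the job is handed in: The cover lies flat on the granite (within 1.4 degrees), the long edge it was rested on butted against the angle plate's working face: gap at the middle under 3 mm, squared within 2 degrees, the whole 120 mm edge backed by the 200 mm face (to 2 mm), at rest (angle between the x axis of cover and the z axis of stop, either way round below 0.025 rad and z of cover_mid in the frame of stop below 0.0075 m and angle between the y axis of cover and the y axis of stop, either way round below 0.035 rad and x of cover_foot in the frame of stop above -0.003 m and x of cover_mid in the frame of stop below -0.045 m and y of cover_mid in the frame of stop between -0.042 and 0.042 m and linear speed of cover below 0.01 m/s and angular speed of cover below 0.05 rad/s); the robot touches nothing.
It fails at once if the cover slams or is dropped (it turns faster than 6 rad/s, as when its free edge falls more than about 12 mm) (angular speed of cover above 6 rad/s).
It fails at once if the cover or the robot rams the angle plate (more than 45 N) (contact force between any of cover, the arm and stop above 45 N).
It fails at once if another plate in the rack, a part or an instrument on the bench is disturbed (shifted more than 20 mm) (distance of any of strip, blank, vblock, sleeve, plug, caliper, micrometer from where it was at the start of the episode above 0.02 m).
It also fails if it takes over 72 s, if anything falls off the work surface, if the arm or the gripper's body presses on something with over 40 N, if the wrist force passes 120 N, or if a joint passes its speed limit or range.

### The arm

A 6-joint arm with a two-finger parallel gripper is mounted at the origin on the work surface. World frame = base frame: x ahead of the robot, y to its left, z up, the work surface at z = 0. Lengths are in m, angles in rad, forces in N, time in s.
With the tool pointing down it reaches from about 0.35 to 0.775 m from the base axis. Payload 5.5 kg.
Tool frame: the origin (TCP) lies at the very end of the fingers, on their centre line; the grasp point (between the pads) lies 19 mm behind it; z points along the fingers, x is the direction in which the jaws open and shut, and the axes are right-handed (so a half turn about z gives the same grasp; the last joint's range is limited). The gripper opens to 85 mm and grips with 20 to 120 N. Pads are 22 mm wide; open, the fingers measure 114 mm over their backs; the gripper's body (76 mm by 85 mm) begins 54 mm behind the grasp point. The pads swing forward as they close: fully open they stand 13 mm farther back than shut.
Start: joints at [1.079, 0.313, 0.046, 1.304, 0, 1.431], TCP at [0.198, 0.54, 0.231] pointing down, gripper open.
Joint ranges: [-2.76, 2.76], [-0.86, 1.69], [-1.03, 1.26], [-2.2, 2.34], [-1.47, 1.5], [-3.14, 3.14]. Speed limits (rad/s): [2.57, 2.57, 3.14, 3.14, 3.14, 3.14].

### API

Orientations are given as a 3x3 rotation matrix whose columns are the frame's x, y, z axes.
In Python, from cell import arm, eyes, models gives the robot as it stands. The module is installed in compiled form; this text tells all that it offers.
- The arm moves only by the shell command python3 -m crank 'ROWS' [FORCE]. ROWS is JSON, a list of rows, each an object with "slide": the shift along the world's x, y, z in cm, a list of three; "yaw": the turn about the world's z in rad; "jaw": the finger opening in cm, from 0 to 8.54. A call has 1 to 20 rows; each row is the pose to reach, as a shift and turn from the pose commanded when the call began; what a row does not reach only later rows make up. A row lasts 1/12 s, in which the tool goes at most 41.7 mm and 7.16 degrees, less where a joint would pass 70% of its speed; a pose out of reach is approached as far as the arm can. A call with a gripper value outside its range is refused whole. The fingers move at their own pace and stop on an object; FORCE is the grip in N (left out, the last holds). Time passes only in rows, so rows that repeat a pose let the fingers close. It gives the time, the measured TCP pose, the force and the opening at its end, in the units of the state.
- arm.get_obs(): the state, without advancing time (a new reading comes with each control period).
- eyes.get_image(name): name is "scene" or "side" or "wrist"; returns the picture (400x640x3 uint8, red, green, blue); there is no depth.
- eyes.camera_params(name): a dict with "fx", "fy", "cx", "cy" (pixels), "R" (3x3) and "t" (3): a world point X has camera coordinates R X + t. Camera axes: x right, y down, z forward; pixel columns grow to the right and rows downward; lengths in m; the calibration is good to about 2 mm. A picture is of the moment at which its call begins: read the wrist's pose just before it. camera_params takes no time and is no camera call; for the wrist camera it gives the pose at the moment of the call.
- arm.sign_off(): hands the job in, once; it reports no verdict.
Trained networks look in the newest picture that a camera, given by its name, has taken for a name from the list of things; names that differ only in an ending like _2 or _b are one class to them, and where a whole thing is asked for, a point or a joint stands for the part that bears it (a point fixed in the world has none). Each returns a list of dicts, best first, with "score" (0 to 1); they miss things now and then, are a little off and sometimes report something else, mostly with a low value. They report only what shows in the picture. A call takes as long as a camera call. They do not tell look-alikes from the thing itself.
- models.find_in(name, camera): "extent" ([centre column, centre row, width, height] in pixels, round what is visible of it).
The state is a dict: "time": time; "joint_pos": joint angles; "joint_velocities": joint speeds; "joint_efforts": joint torques, N m; "position": TCP position; "orientation": TCP orientation; "ft_force": force on the tool from outside, world axes, zero at the start; "ft_torque": the same for the moment, N m; "finger_gap": finger opening in m.
Only numpy, scipy, OpenCV 4.12 (cv2) and the standard library are available. Lean on these libraries where they do the work, as an engineer would, in place of code of your own. Each camera call takes 0.05 s, during which the arm holds its last target. There are 200 camera calls.

## Working session

There is one attempt and no reset: what is moved stays moved. The work goes in short steps, Python scripts to look and compute and a shell command to move; the robot and the scene stay as the last step left them, time stands still between calls to the robot, and variables do not carry over. Pictures are saved under pics/ and viewed, about 8 in all and at most 12, crops included, and the job is handed in when it is done.

```bash
mkdir -p pics; cat > h.py <<'E'
import numpy as np,cv2
from cell import arm,eyes,models
def P(n):
    c=eyes.camera_params(n);return c,np.array(c['R']),np.array(c['t'])
def ray(n,u,v,z,p=None):
    c,R,t=p or P(n)
    d=R.T@np.array([(u-c['cx'])/c['fx'],(v-c['cy'])/c['fy'],1]);o=-R.T@t
    return o+d*(z-o[2])/d[2]
def proj(n,X,p=None):
    c,R,t=p or P(n);q=R@np.array(X)+t
    return np.array([c['fx']*q[0]/q[2]+c['cx'],c['fy']*q[1]/q[2]+c['cy']])
def snap(n,f):
    im=np.array(eyes.get_image(n));cv2.imwrite('pics/'+f,im[:,:,::-1]);return im
E
python3 - <<'E'
from h import *
np.set_printoptions(precision=3,suppress=True)
a=snap('scene','a.png');b=snap('side','b.png')
for n in('scene','side'):
    c,R,t=P(n);print(n,c['fx'],-R.T@t,R[2])
    for k in['cover','stop','rack','strip','blank','sleeve']:
        print(k,[(round(d['score'],2),np.round(d['extent'])) for d in models.find_in(k,n)[:3]])
print(arm.get_obs())
E
```

```text
scene 459.1500544212162 [ 1.376 -0.82   0.882] [-0.589  0.549 -0.593]
cover [(0.71, array([168., 260.,  50.,  47.])), (0.63, array([224., 222.,  44.,  32.])), (0.62, array([253., 282.,  32.,  62.]))]
stop [(0.91, array([357., 196.,  63.,  49.])), (0.35, array([351., 206., 208., 128.]))]
rack [(0.97, array([228., 242.,  60.,  46.])), (0.71, array([357., 195.,  59.,  50.]))]
strip [(0.68, array([234., 238.,  40.,  25.]))]
blank [(0.43, array([223., 222.,  43.,  33.])), (0.29, array([337., 243.,   9.,  17.]))]
sleeve [(0.54, array([264., 191.,  15.,  15.]))]
side 386.0686763702589 [ 0.086 -0.953  0.665] [ 0.393  0.771 -0.502]
cover [(0.92, array([395., 312.,  39.,  70.])), (0.79, array([345., 259.,  13.,  58.])), (0.57, array([434., 252.,  46.,  51.]))]
stop [(0.83, array([334., 175.,  54.,  36.]))]
rack [(0.86, array([348., 273.,  82.,  49.])), (0.16, array([347., 256.,  17.,  61.]))]
strip [(0.75, array([370., 258.,  16.,  45.]))]
blank [(0.74, array([324., 266.,   8.,  39.])), (0.34, array([334., 179.,  58.,  37.]))]
sleeve [(0.76, array([305., 222.,  17.,  14.]))]
{'time': 0.7, 'joint_pos': array([1.079, 0.313, 0.046, 1.304, 0.   , 1.431]), 'joint_velocities': array([ 0.001, -0.   ,  0.001, -0.   ,  0.001,  0.001]), 'joint_efforts': array([ -0.001, -48.029,  29.875,  -0.   ,  -0.   ,  -0.   ]), 'position': array([0.198, 0.54 , 0.231]), 'orientation': array([[ 0.345,  0.939,  0.   ],
       [ 0.939, -0.345,  0.   ],
       [ 0.   ,  0.   , -1.   ]]), 'ft_force': array([ 0.678,  0.234, -0.446]), 'ft_torque': array([-0.037,  0.008,  0.067]), 'finger_gap': 0.08565423452667568}
```

View pics/a.png

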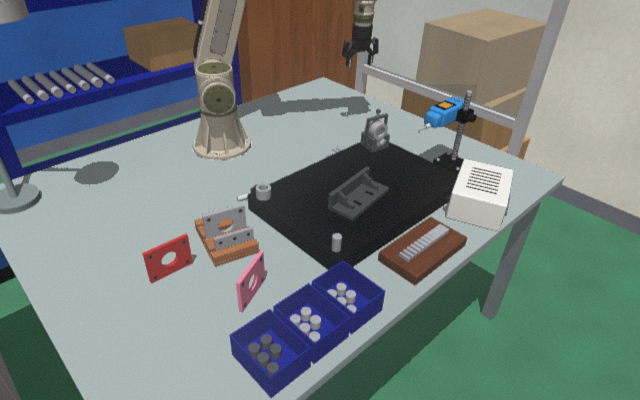

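View pics/b.png

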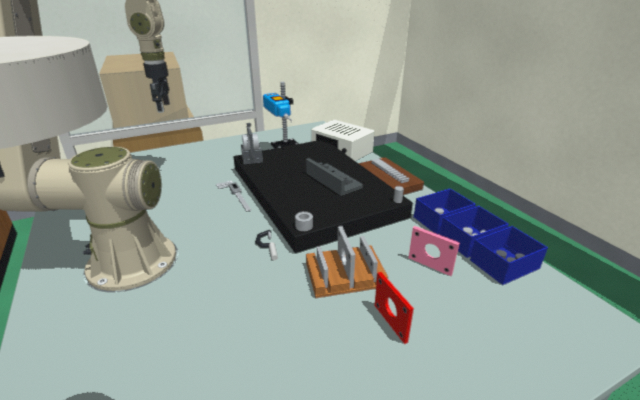

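Candidates for the cover: red plate at side (395,312), pink plate at side (434,252), grey bored plate at side (345,259). The grey one stands in the rack's middle slot, is the tallest plate there and is the only steel one with a bore, so it is the cover. I'll confirm this in a crop that also shows the angle plate.

```bash
python3 - <<'E'
from h import *
np.set_printoptions(precision=3,suppress=True)
b=cv2.imread('pics/b.png');a=cv2.imread('pics/a.png')
A=cv2.resize(b[225:300,295:395],(800,600),interpolation=cv2.INTER_CUBIC)[::1]
B=cv2.resize(b[145:205,290:370],(400,300),interpolation=cv2.INTER_CUBIC)
C=cv2.resize(a[160:223,320:404],(400,300),interpolation=cv2.INTER_CUBIC)
D=cv2.resize(A,(400,300))
E_=cv2.resize(a[195:270,190:290],(400,300),interpolation=cv2.INTER_CUBIC)
cv2.imwrite('pics/c.png',np.vstack([np.hstack([D,B]),np.hstack([E_,C])]))
for n,k,u,v in[('side','rack',348,270),('scene','rack',228,243)]: print(k,ray(n,u,v,.035))
print('cover',ray('side',343,231,.11),ray('scene',225,207,.11)); print('stop',ray('side',334,165,.115),ray('scene',357,190,.1))
E
```

```text
rack [ 0.476 -0.328  0.035]
rack [ 0.528 -0.327  0.035]
cover [ 0.493 -0.269  0.11 ] [ 0.471 -0.291  0.11 ]
stop [0.652 0.071 0.115] [0.647 0.061 0.1  ]
```

View pics/c.png

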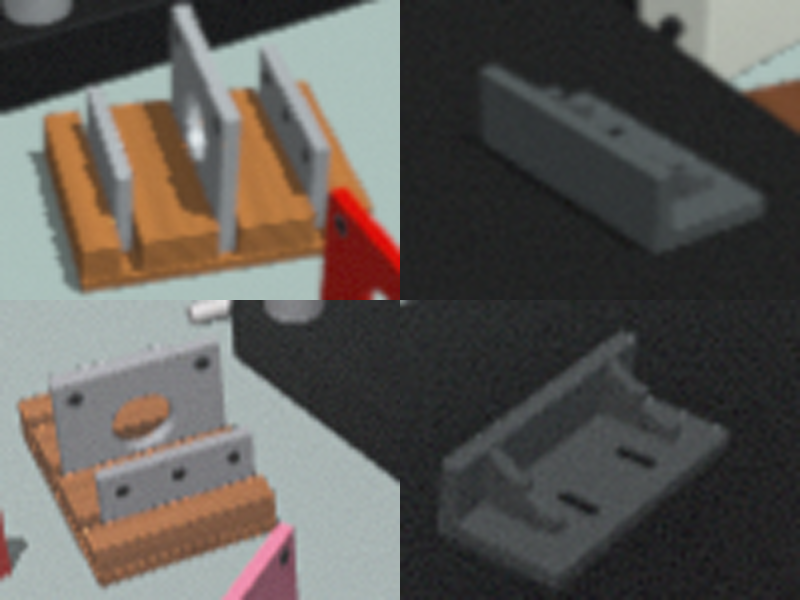

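```bash
python3 - <<'E'
from h import *
np.set_printoptions(precision=4,suppress=True)
def seg(n,p,q,z):
    A,B=ray(n,*p,z),ray(n,*q,z);d=A-B;print(n,A,B,'mid',(A+B)/2,'len',np.hypot(*d[:2]),'ang',np.arctan2(d[1],d[0]))
seg('side',(340.2,227.2),(352.5,255),.11);seg('scene',(244.5,206),(203,214.5),.11)
seg('side',(307.2,158.6),(341.4,180),.115);seg('scene',(368,166.9),(329,193.8),.115)
print(ray('side',341.4,195,.06))
E
```

```text
side [ 0.495  -0.2515  0.11  ] [ 0.4652 -0.3622  0.11  ] mid [ 0.4801 -0.3068  0.11  ] len 0.11457542080616448 ang 1.308127353823025
scene [ 0.5031 -0.2476  0.11  ] [ 0.4608 -0.3556  0.11  ] mid [ 0.4819 -0.3016  0.11  ] len 0.11601351446847509 ang 1.1972975594473017
side [0.5939 0.1583 0.115 ] [ 0.6205 -0.0345  0.115 ] mid [0.6072 0.0619 0.115 ] len 0.1946774393158491 ang 1.7080373315019561
scene [0.5958 0.1655 0.115 ] [ 0.6206 -0.0318  0.115 ] mid [0.6082 0.0669 0.115 ] len 0.19885895047575927 ang 1.6960710084321668
[ 0.6233 -0.0326  0.06  ]
```

The crop confirms it: the tall grey plate with the bore stands in the middle slot. The stop's working face faces the robot, yawed about 0.13 rad. Moving above the cover.

```bash
python3 -m crank '[{"slide":[4,-3,3],"yaw":-0.1},{"slide":[8,-6,4],"yaw":-0.2},{"slide":[11,-10,4],"yaw":-0.3},{"slide":[14,-14,4],"yaw":-0.4},{"slide":[17,-18,4],"yaw":-0.5},{"slide":[19,-21,4],"yaw":-0.6},{"slide":[21,-25,4],"yaw":-0.7},{"slide":[22,-29,4],"yaw":-0.8},{"slide":[23,-33,4],"yaw":-0.9},{"slide":[24,-37,4],"yaw":-1.0},{"slide":[25,-41,4],"yaw":-1.1},{"slide":[25.5,-45,4],"yaw":-1.2},{"slide":[26,-49,4],"yaw":-1.3},{"slide":[26.5,-53,4],"yaw":-1.4},{"slide":[27,-57,4],"yaw":-1.5},{"slide":[27.3,-61,4],"yaw":-1.54},{"slide":[27.6,-65,4],"yaw":-1.54},{"slide":[27.9,-69,4],"yaw":-1.54},{"slide":[28.1,-73,4],"yaw":-1.54},{"slide":[28.3,-77,4],"yaw":-1.54}]' && python3 -m crank '[{"slide":[0,-3.7,0],"yaw":0},{"slide":[0,-7.4,0],"yaw":0},{"slide":[0,-7.4,0],"yaw":0},{"slide":[0,-7.4,0],"yaw":0}]' && python3 - <<'E'
from h import *
np.set_printoptions(precision=3,suppress=True)
o=arm.get_obs();print(o['time'],o['position'],o['joint_pos'],o['orientation'])
p=P('wrist');snap('wrist','d.png');print(-p[1].T@p[2],p[1][2])
for d in models.find_in('cover','wrist')[:3]:print(d)
print(proj('wrist',[.481,-.304,.11],p))
E
```

```text
schema error: expected keys slide, yaw, jaw
```

```bash
python3 -m crank '[{"slide":[4,-3,3],"yaw":-0.1,"jaw":8.5},{"slide":[8,-6,4],"yaw":-0.2,"jaw":8.5},{"slide":[11,-10,4],"yaw":-0.3,"jaw":8.5},{"slide":[14,-14,4],"yaw":-0.4,"jaw":8.5},{"slide":[17,-18,4],"yaw":-0.5,"jaw":8.5},{"slide":[19,-21,4],"yaw":-0.6,"jaw":8.5},{"slide":[21,-25,4],"yaw":-0.7,"jaw":8.5},{"slide":[22,-29,4],"yaw":-0.8,"jaw":8.5},{"slide":[23,-33,4],"yaw":-0.9,"jaw":8.5},{"slide":[24,-37,4],"yaw":-1.0,"jaw":8.5},{"slide":[25,-41,4],"yaw":-1.1,"jaw":8.5},{"slide":[25.5,-45,4],"yaw":-1.2,"jaw":8.5},{"slide":[26,-49,4],"yaw":-1.3,"jaw":8.5},{"slide":[26.5,-53,4],"yaw":-1.4,"jaw":8.5},{"slide":[27,-57,4],"yaw":-1.5,"jaw":8.5},{"slide":[27.3,-61,4],"yaw":-1.54,"jaw":8.5},{"slide":[27.6,-65,4],"yaw":-1.54,"jaw":8.5},{"slide":[27.9,-69,4],"yaw":-1.54,"jaw":8.5},{"slide":[28.1,-73,4],"yaw":-1.54,"jaw":8.5},{"slide":[28.3,-77,4],"yaw":-1.54,"jaw":8.5}]' && python3 -m crank '[{"slide":[0,-3.7,0],"yaw":0,"jaw":8.5},{"slide":[0,-7.4,0],"yaw":0,"jaw":8.5},{"slide":[0,-7.4,0],"yaw":0,"jaw":8.5},{"slide":[0,-7.4,0],"yaw":0,"jaw":8.5}]' && python3 - <<'E'
from h import *
np.set_printoptions(precision=3,suppress=True)
o=arm.get_obs();print(o['time'],o['position'],o['joint_pos'],o['orientation'])
p=P('wrist');snap('wrist','d.png');print(-p[1].T@p[2],p[1][2])
for d in models.find_in('cover','wrist')[:3]:print(d)
print(proj('wrist',[.481,-.304,.11],p))
E
```

```text
time: 2.37
position: [0.4793, -0.2033, 0.2716]
orientation: [[0.949, -0.316, 0.001], [-0.316, -0.949, -0.0], [0.001, 0.0, -1.0]]
ft_force: [0.2, 1.8, 0.7]
finger_gap: 0.0853
time: 2.7
position: [0.4791, -0.2771, 0.2707]
orientation: [[0.948, -0.319, -0.001], [-0.319, -0.948, 0.001], [-0.001, -0.0, -1.0]]
ft_force: [-0.4, 0.4, 0.4]
finger_gap: 0.0851
2.7 [ 0.479 -0.277  0.271] [-0.669  0.264  0.075  1.382  0.     1.226] [[ 0.948 -0.319 -0.001]
 [-0.319 -0.948  0.001]
 [-0.001 -0.    -1.   ]]
[ 0.506 -0.197  0.413] [-0.105 -0.31  -0.945]
{'extent': [381.3, 314.1, 37.8, 121.9], 'score': 0.91}
{'extent': [330.5, 198.6, 17.6, 130.2], 'score': 0.88}
{'extent': [534.0, 191.4, 109.9, 105.2], 'score': 0.69}
[331.06 205.85]
```

View pics/d.png

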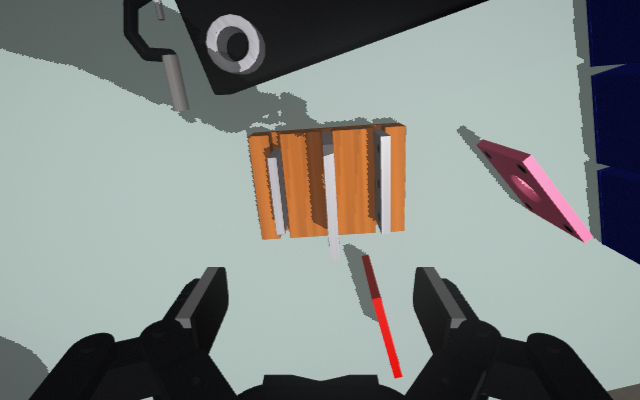

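Wrist picture: the cover's top edge runs from about (328,153) to (334,257), between the two lower plates. The red look-alike stands just in front, around (380,315).

```bash
python3 - <<'E'
from h import *
np.set_printoptions(precision=4,suppress=True)
im=cv2.imread('pics/d.png');g=cv2.cvtColor(im,cv2.COLOR_BGR2GRAY).astype(int)
for v in (145,155,170,190,210,230,245,254,258): print(v,g[v,318:345])
A=ray('wrist',328,153,.11);B=ray('wrist',334.5,257,.11);d=A-B
print(A,B,(A+B)/2,np.hypot(*d[:2]),np.arctan2(d[1],d[0]));print('red',ray('wrist',366,256,.1),ray('wrist',398,376,.1))
E
```

```text
145 [ 78  77  73  66  78 104 105 103 104 104 104 106 107 106 105 116 137 133
 131 130 129 130 134 137 138 135 133]
155 [ 78  77  76  71  69  81 106 105 141 204 205 208 213 213 213 196 128 135
 132 130 130 134 141 143 140 136 135]
170 [ 77  77  76  75  73  87 153 206 206 206 207 208 208 209 210 211 198 133
 136 130 130 129 136 143 142 138 135]
190 [ 77  76  76  76  75  73  75 130 202 204 202 203 204 205 206 207 208 198
 146 134 131 135 141 143 144 140 138]
210 [ 80  80  80  77  76  75  77  73 120 201 200 201 200 204 203 201 202 204
 194 147 142 143 142 143 144 143 139]
230 [141 140 139 139 136 132 129 130 130 148 195 195 196 196 198 200 196 196
 199 193 162 141 142 142 142 142 141]
245 [189 189 189 190 188 189 189 189 189 188 175 139 192 194 193 196 197 193
 192 195 196 190 189 189 174 114 113]
254 [188 190 189 189 189 190 189 190 190 188 188 190 193 192 193 193 195 194
 191 192 193 194 189 189 189 190 174]
258 [189 188 188 189 190 190 190 189 189 189 189 190 191 189 191 192 195 193
 191 192 192 193 189 189 189 189 189]
[ 0.4945 -0.2512  0.11  ] [ 0.4674 -0.3564  0.11  ] [ 0.4809 -0.3038  0.11  ] 0.10862867381613332 1.3185432112374527
red [ 0.4984 -0.3712  0.1   ] [ 0.4904 -0.5435  0.1   ]
```

```bash
python3 - <<'E'
from h import *
A=ray('wrist',327.9,132,.11);B=ray('wrist',335.5,260,.11);d=A-B
print(A,B,(A+B)/2,np.hypot(*d[:2]));C=ray('wrist',329.2,170,.11);D=ray('wrist',333.2,235,.11);d=C-D;print(C,D,np.arctan2(d[1],d[0]));print(ray('wrist',330.5,198.6,.11))
E
```

```text
[ 0.50034645 -0.23290306  0.11      ] [ 0.46730821 -0.36005509  0.11      ] [ 0.48382733 -0.29647908  0.11      ] 0.13137414285756527
[ 0.49057825 -0.26691769  0.11      ] [ 0.4737016  -0.33218045  0.11      ] 1.317744470693766
[ 0.48301102 -0.29439927  0.11      ]
```

```bash
python3 -m crank '[{"slide":[0.2,-2.7,0],"yaw":0.07,"jaw":8.5},{"slide":[0.2,-2.7,-4],"yaw":0.07,"jaw":8.5},{"slide":[0.2,-2.7,-8],"yaw":0.07,"jaw":8.5},{"slide":[0.2,-2.7,-12],"yaw":0.07,"jaw":8.5},{"slide":[0.2,-2.7,-15],"yaw":0.07,"jaw":8.5},{"slide":[0.2,-2.7,-17],"yaw":0.07,"jaw":8.5},{"slide":[0.2,-2.7,-19.1],"yaw":0.07,"jaw":8.5},{"slide":[0.2,-2.7,-19.1],"yaw":0.07,"jaw":4},{"slide":[0.2,-2.7,-19.1],"yaw":0.07,"jaw":3},{"slide":[0.2,-2.7,-19.1],"yaw":0.07,"jaw":2}]' 60
python3 -m crank '[{"slide":[0,0,0],"yaw":0,"jaw":1.5},{"slide":[0,0,0],"yaw":0,"jaw":0.5},{"slide":[0,0,0],"yaw":0,"jaw":0.5},{"slide":[0,0,0],"yaw":0,"jaw":0.5},{"slide":[0,0,0],"yaw":0,"jaw":0.5}]' 60
```

```text
time: 3.63
position: [0.4825, -0.3017, 0.0819]
orientation: [[0.969, -0.247, 0.001], [-0.247, -0.969, -0.001], [0.002, 0.001, -1.0]]
ft_force: [0.2, 0.2, 1.5]
finger_gap: 0.051
time: 4.05
position: [0.4821, -0.3026, 0.0818]
orientation: [[0.969, -0.248, 0.002], [-0.248, -0.969, -0.001], [0.002, 0.001, -1.0]]
ft_force: [-2.0, 1.1, 6.4]
finger_gap: 0.0088
```

```bash
python3 -m crank '[{"slide":[0,0,1],"yaw":0,"jaw":0.5},{"slide":[0,0,3],"yaw":0,"jaw":0.5},{"slide":[0,0,6],"yaw":0,"jaw":0.5},{"slide":[0,0,9.5],"yaw":0,"jaw":0.5},{"slide":[0,0,13],"yaw":0,"jaw":0.5},{"slide":[0,2,14],"yaw":0,"jaw":0.5},{"slide":[0.5,5,14],"yaw":0.05,"jaw":0.5},{"slide":[1,8,14],"yaw":0.1,"jaw":0.5},{"slide":[2,11,14],"yaw":0.15,"jaw":0.5},{"slide":[3,14,14],"yaw":0.2,"jaw":0.5},{"slide":[4,17,14],"yaw":0.25,"jaw":0.5},{"slide":[5,20,14],"yaw":0.3,"jaw":0.5},{"slide":[5,23,14],"yaw":0.35,"jaw":0.5},{"slide":[5,26,14],"yaw":0.38,"jaw":0.5},{"slide":[5,29,14],"yaw":0.38,"jaw":0.5},{"slide":[5,32,14],"yaw":0.38,"jaw":0.5},{"slide":[5,34,14],"yaw":0.38,"jaw":0.5},{"slide":[5,36,14],"yaw":0.38,"jaw":0.5},{"slide":[5,36,14],"yaw":0.38,"jaw":0.5},{"slide":[5,36,14],"yaw":0.38,"jaw":0.5}]' 60
python3 - <<'E'
from h import *
np.set_printoptions(precision=3,suppress=True)
o=arm.get_obs();print(o['time'],o['position'],o['joint_pos'],o['ft_force'],np.arctan2(o['orientation'][1,0],o['orientation'][0,0]))
a=snap('wrist','w1.png');b=cv2.imread('pics/w1.png');s=np.array(eyes.get_image('side'))[:,:,::-1]
cv2.imwrite('pics/e.png',np.vstack([b[:,:],cv2.resize(s[110:235,230:430],(640,400))])[:, :][::1] if 0 else np.hstack([cv2.resize(b,(400,250)),cv2.resize(s[110:235,230:430],(400,250))]))
E
```

```text
time: 5.72
position: [0.5304, 0.0588, 0.2195]
orientation: [[0.991, 0.131, -0.003], [0.131, -0.991, -0.0], [-0.003, -0.0, -1.0]]
ft_force: [0.2, -0.6, -7.9]
finger_gap: 0.0085
5.7167 [0.53  0.059 0.22 ] [-0.04   0.239 -0.083  1.252 -0.     1.4  ] [ 0.232 -0.618 -7.896] 0.13119641568787355
```

View pics/e.png

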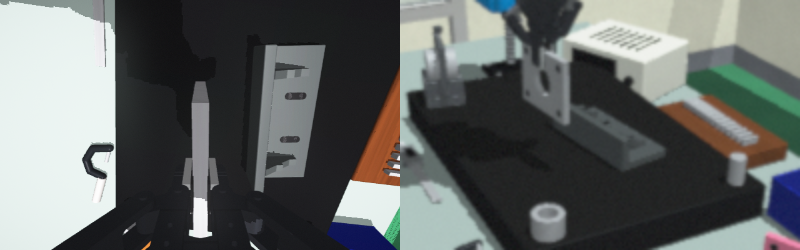

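Cover is held (8 N) in front of the stop. In the wrist picture the stop's face-top edge is at about columns 408–421 at full resolution; I'll refine that.

```bash
python3 - <<'E'
from h import *
np.set_printoptions(precision=4,suppress=True)
im=cv2.imread('pics/w1.png');g=cv2.cvtColor(im,cv2.COLOR_BGR2GRAY).astype(int)
E=[]
for v in range(80,300,10):
    r=g[v,395:435];d=np.diff(r);k=d.argmax();E.append((395+k+1,v))
print(E)
for v in(66,70,74,78):print(v,g[v,415:450:3])
for v in(295,305,315,325):print(v,g[v,400:430:3])
E=np.array(E,float);f=np.polyfit(E[:,1],E[:,0],1)
for _ in range(3):
    m=abs(np.polyval(f,E[:,1])-E[:,0])<1.5;f=np.polyfit(E[m,1],E[m,0],1)
A=ray('wrist',np.polyval(f,72),72,.115);B=ray('wrist',np.polyval(f,305),305,.115);d=A-B
print(m.sum(),A,B,(A+B)/2,np.hypot(*d[:2]),np.arctan2(d[1],d[0])-np.pi/2)
E
```

```text
[(np.int64(424), 80), (np.int64(423), 90), (np.int64(423), 100), (np.int64(422), 110), (np.int64(421), 120), (np.int64(420), 130), (np.int64(420), 140), (np.int64(419), 150), (np.int64(418), 160), (np.int64(417), 170), (np.int64(417), 180), (np.int64(416), 190), (np.int64(415), 200), (np.int64(414), 210), (np.int64(414), 220), (np.int64(413), 230), (np.int64(412), 240), (np.int64(411), 250), (np.int64(410), 260), (np.int64(410), 270), (np.int64(409), 280), (np.int64(408), 290)]
66 [22 31 32 33 32 31 30 31 30 30 32 31]
70 [22 20 23 21 31 21 19 20 23 21 29 20]
74 [ 37  37  36  73 146 144 144 141 139 130 132 136]
78 [ 36  37  37  88 146 145 142 140 138 114 139 139]
295 [ 32  38  44 135 132 129 127 118  33  33]
305 [ 31  31  29  43  84 128 126  90  32  32]
315 [29 27 31 28 27 27 27 28 26 29]
325 [32 28 27 27 27 26 27 27 27 28]
22 [0.5909 0.1606 0.115 ] [ 0.6199 -0.0305  0.115 ] [0.6054 0.065  0.115 ] 0.19327954617939477 0.15050199652005136
```

```bash
python3 -m crank '[{"slide":[2,0.1,-2],"yaw":0.017,"jaw":0.5},{"slide":[4,0.2,-5],"yaw":0.017,"jaw":0.5},{"slide":[5.6,0.25,-7],"yaw":0.017,"jaw":0.5},{"slide":[5.6,0.25,-8],"yaw":0.017,"jaw":0.5},{"slide":[5.6,0.25,-8.3],"yaw":0.017,"jaw":0.5},{"slide":[5.6,0.25,-8.4],"yaw":0.017,"jaw":0.5},{"slide":[5.6,0.25,-8.5],"yaw":0.017,"jaw":0.5},{"slide":[5.6,0.25,-8.5],"yaw":0.017,"jaw":0.5}]'
python3 -m crank '[{"slide":[0,0,-0.1],"yaw":0,"jaw":0.5},{"slide":[0,0,-0.1],"yaw":0,"jaw":0.5}]'
python3 -m crank '[{"slide":[0,0,-0.1],"yaw":0,"jaw":0.5},{"slide":[0,0,-0.1],"yaw":0,"jaw":0.5}]'
```

```text
time: 6.48
position: [0.5877, 0.06, 0.1366]
orientation: [[0.989, 0.145, 0.002], [0.145, -0.989, -0.0], [0.002, 0.0, -1.0]]
ft_force: [0.3, 1.0, -7.5]
finger_gap: 0.0088
time: 6.65
position: [0.5878, 0.0603, 0.1355]
orientation: [[0.989, 0.145, 0.002], [0.145, -0.989, -0.0], [0.002, 0.0, -1.0]]
ft_force: [0.3, 0.4, -7.1]
finger_gap: 0.0091
time: 6.82
position: [0.5876, 0.0605, 0.1337]
orientation: [[0.989, 0.146, 0.001], [0.146, -0.989, 0.0], [0.001, 0.0, -1.0]]
ft_force: [-0.3, 0.6, -7.4]
finger_gap: 0.009
```

```bash
python3 -m crank '[{"slide":[0.4,0.06,0],"yaw":0,"jaw":0.5},{"slide":[0.8,0.12,0],"yaw":0,"jaw":0.5},{"slide":[0.9,0.13,0],"yaw":0,"jaw":0.5},{"slide":[0.9,0.13,0],"yaw":0,"jaw":0.5}]'
for i in 1 2; do python3 -m crank '[{"slide":[0.1,0.015,0],"yaw":0,"jaw":0.5},{"slide":[0.1,0.015,0],"yaw":0,"jaw":0.5}]' | egrep 'pos|force'; done
```

```text
time: 7.15
position: [0.5972, 0.0617, 0.1333]
orientation: [[0.989, 0.146, 0.001], [0.146, -0.989, 0.0], [0.001, 0.0, -1.0]]
ft_force: [0.0, -0.0, -8.8]
finger_gap: 0.009
position: [0.5976, 0.0619, 0.1332]
ft_force: [0.3, -0.7, -7.7]
position: [0.5986, 0.062, 0.1333]
ft_force: [0.9, -0.3, -7.3]
```

```bash
python3 -m crank '[{"slide":[0.1,0.015,0],"yaw":0,"jaw":0.5},{"slide":[0.1,0.015,0],"yaw":0,"jaw":0.5}]' | egrep 'pos|force'; python3 -m crank '[{"slide":[0.1,0.015,0],"yaw":0,"jaw":0.5},{"slide":[0.1,0.015,0],"yaw":0,"jaw":0.5}]' | egrep 'pos|force'; python3 -m crank '[{"slide":[0.1,0.015,0],"yaw":0,"jaw":0.5},{"slide":[0.1,0.015,0],"yaw":0,"jaw":0.5}]' | egrep 'pos|force'
```

```text
position: [0.5995, 0.0621, 0.1333]
ft_force: [0.0, 1.5, -8.0]
position: [0.5997, 0.0621, 0.1332]
ft_force: [-2.4, -1.1, -5.4]
position: [0.5999, 0.0622, 0.1331]
ft_force: [-6.0, -1.8, -4.8]
```

```bash
python3 -m crank '[{"slide":[-0.2,-0.03,0],"yaw":0,"jaw":0.5},{"slide":[-0.2,-0.03,-0.1],"yaw":0,"jaw":0.5},{"slide":[-0.2,-0.03,-0.1],"yaw":0,"jaw":0.5}]' | egrep 'pos|force'; python3 -m crank '[{"slide":[0,0,-0.1],"yaw":0,"jaw":0.5},{"slide":[0,0,-0.1],"yaw":0,"jaw":0.5}]' | egrep 'pos|force'; python3 -m crank '[{"slide":[0,0,-0.1],"yaw":0,"jaw":0.5},{"slide":[0,0,-0.1],"yaw":0,"jaw":0.5}]' | egrep 'pos|force'
```

```text
position: [0.5996, 0.0622, 0.1323]
ft_force: [-1.7, -1.7, -6.9]
position: [0.5996, 0.0623, 0.1318]
ft_force: [-3.1, 0.9, -2.3]
position: [0.5997, 0.0623, 0.1318]
ft_force: [-4.9, 1.2, 2.8]
```

```bash
python3 -m crank '[{"slide":[0,0,0],"yaw":0,"jaw":1.2},{"slide":[0,0,0],"yaw":0,"jaw":1.8},{"slide":[0,0,0.3],"yaw":0,"jaw":1.8},{"slide":[0,0,0.3],"yaw":0,"jaw":1.8},{"slide":[0,0,0.3],"yaw":0,"jaw":1.8}]'
python3 - <<'E'
from h import *
s=np.array(eyes.get_image('side'))[:,:,::-1];w=np.array(eyes.get_image('wrist'))[:,:,::-1]
cv2.imwrite('pics/f.png',np.hstack([cv2.resize(w,(400,250)),cv2.resize(s[110:210,260:420],(400,250),interpolation=cv2.INTER_CUBIC)]))
a=models.find_in('vblock','scene');
eyes.get_image('scene');a=models.find_in('vblock','scene');print(a[:1]);e=a[0]['extent'];print(ray('scene',e[0],e[1]+e[3]/2,.06))
E
```

```text
time: 8.98
position: [0.6005, 0.062, 0.1341]
orientation: [[0.989, 0.145, 0.002], [0.145, -0.989, -0.0], [0.002, 0.0, -1.0]]
ft_force: [-0.4, -0.5, -0.0]
finger_gap: 0.0178
[{'extent': [374.4, 129.6, 26.3, 44.6], 'score': 0.63}]
[0.48685606 0.32992531 0.06      ]
```

View pics/f.png

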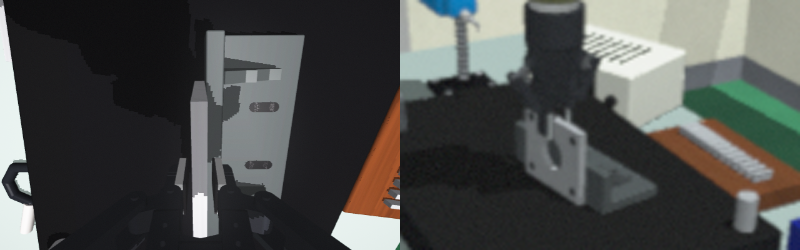

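```bash
python3 -m crank '[{"slide":[-0.4,-0.06,0],"yaw":0,"jaw":1.8},{"slide":[-0.8,-0.12,0],"yaw":0,"jaw":1.8},{"slide":[-1.1,-0.16,0],"yaw":0,"jaw":1.8},{"slide":[-1.3,-0.19,0],"yaw":0,"jaw":1.8},{"slide":[-1.5,-0.22,0],"yaw":0,"jaw":1.8},{"slide":[-1.6,-0.24,0],"yaw":0,"jaw":1.8},{"slide":[-1.7,-0.25,0],"yaw":0,"jaw":1.8},{"slide":[-1.8,-0.27,0],"yaw":0,"jaw":1.8},{"slide":[-1.8,-0.27,0],"yaw":0,"jaw":1.8}]'
python3 - <<'E'
from h import *
s=np.array(eyes.get_image('side'))[:,:,::-1];w=np.array(eyes.get_image('wrist'))[:,:,::-1]
cv2.imwrite('pics/g.png',np.hstack([cv2.resize(w,(400,250)),cv2.resize(s[110:210,260:420],(400,250),interpolation=cv2.INTER_CUBIC)]))
E
```

```text
time: 9.98
position: [0.5813, 0.0594, 0.1333]
orientation: [[0.989, 0.145, -0.0], [0.145, -0.989, -0.0], [-0.0, 0.0, -1.0]]
ft_force: [0.0, -0.2, 0.3]
finger_gap: 0.0183
```

View pics/g.png

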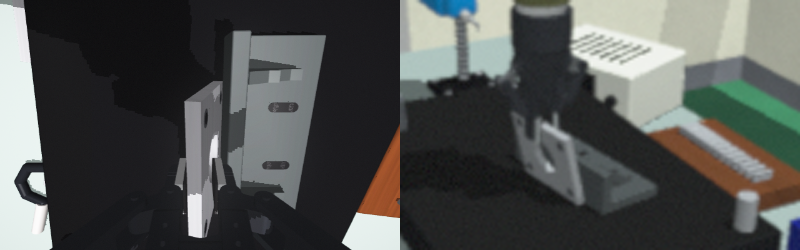

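The picture shows the cover leaning towards the robot on the near finger, with its upper face visible and its foot near the wall. Next I'll let it down to about 50°.

```bash
python3 -m crank '[{"slide":[-0.3,-0.05,-0.14],"yaw":0,"jaw":2.2},{"slide":[-0.6,-0.09,-0.3],"yaw":0,"jaw":2.6},{"slide":[-1.0,-0.15,-0.5],"yaw":0,"jaw":3.0},{"slide":[-1.3,-0.19,-0.7],"yaw":0,"jaw":3.4},{"slide":[-1.6,-0.24,-1.0],"yaw":0,"jaw":3.8},{"slide":[-1.9,-0.28,-1.25],"yaw":0,"jaw":4.2},{"slide":[-2.2,-0.33,-1.6],"yaw":0,"jaw":4.6},{"slide":[-2.5,-0.37,-1.9],"yaw":0,"jaw":4.9},{"slide":[-2.5,-0.37,-1.9],"yaw":0,"jaw":4.9},{"slide":[-2.5,-0.37,-1.9],"yaw":0,"jaw":4.9}]'
python3 - <<'E'
from h import *
s=np.array(eyes.get_image('side'))[:,:,::-1];w=np.array(eyes.get_image('wrist'))[:,:,::-1]
cv2.imwrite('pics/h.png',np.hstack([cv2.resize(w,(400,250)),cv2.resize(s[110:210,260:420],(400,250),interpolation=cv2.INTER_CUBIC)]))
E
```

```text
time: 10.92
position: [0.5559, 0.0556, 0.1139]
orientation: [[0.989, 0.145, -0.001], [0.145, -0.989, -0.0], [-0.001, -0.0, -1.0]]
ft_force: [-2.7, -0.2, 0.4]
finger_gap: 0.049
```

View pics/h.png

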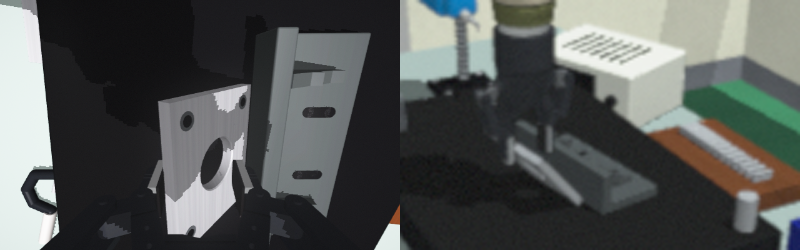

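Cover leans at about 50° on the near finger (2.7 N). Next I'll turn the gripper about that finger so that both fingers end up on the near side.

```bash
python3 -m crank '[{"slide":[0.07,0.34,0],"yaw":0.12,"jaw":5.4},{"slide":[0.07,0.73,0],"yaw":0.24,"jaw":5.9},{"slide":[0,1.15,0],"yaw":0.36,"jaw":6.4},{"slide":[-0.13,1.62,0],"yaw":0.48,"jaw":6.9},{"slide":[-0.28,2.13,0],"yaw":0.6,"jaw":7.5},{"slide":[-0.52,2.65,0],"yaw":0.72,"jaw":8.1},{"slide":[-0.93,3.07,0],"yaw":0.84,"jaw":8.4},{"slide":[-0.93,3.07,0],"yaw":0.84,"jaw":8.4}]'
python3 - <<'E'
from h import *
s=np.array(eyes.get_image('side'))[:,:,::-1];w=np.array(eyes.get_image('wrist'))[:,:,::-1]
cv2.imwrite('pics/i.png',np.hstack([cv2.resize(w,(400,250)),cv2.resize(s[110:210,260:420],(400,250),interpolation=cv2.INTER_CUBIC)]))
E
```

```text
time: 11.68
position: [0.547, 0.0869, 0.1145]
orientation: [[0.549, 0.836, 0.0], [0.836, -0.549, 0.0], [0.0, 0.0, -1.0]]
ft_force: [-1.5, -0.7, -1.0]
finger_gap: 0.0841
```

View pics/i.png

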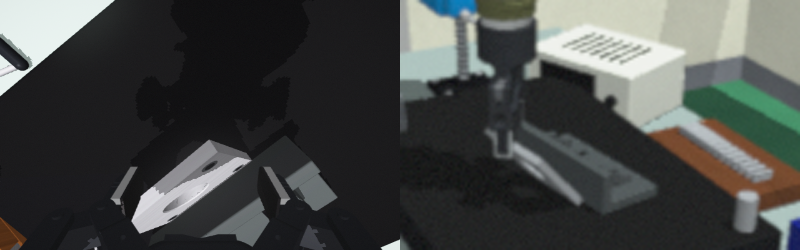

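```bash
python3 -m crank '[{"slide":[-0.51,0.23,0],"yaw":0.12,"jaw":8.4},{"slide":[-1.05,0.43,0],"yaw":0.24,"jaw":8.4},{"slide":[-1.6,0.56,0],"yaw":0.36,"jaw":8.4},{"slide":[-2.15,0.63,0],"yaw":0.48,"jaw":8.4},{"slide":[-2.68,0.65,0],"yaw":0.6,"jaw":8.4},{"slide":[-3.23,0.6,0],"yaw":0.73,"jaw":8.4},{"slide":[-3.23,0.6,0],"yaw":0.73,"jaw":8.4}]'
python3 - <<'E'
from h import *
s=np.array(eyes.get_image('side'))[:,:,::-1];w=np.array(eyes.get_image('wrist'))[:,:,::-1]
cv2.imwrite('pics/j.png',np.hstack([cv2.resize(w,(400,250)),cv2.resize(s[110:210,260:420],(400,250),interpolation=cv2.INTER_CUBIC)]))
o=arm.get_obs();print(o['ft_torque'],o['joint_pos'],np.arctan2(o['orientation'][1,0],o['orientation'][0,0])-.146)
E
```

```text
time: 12.37
position: [0.5143, 0.0918, 0.1144]
orientation: [[-0.145, 0.989, -0.001], [0.989, 0.145, -0.0], [-0.0, -0.001, -1.0]]
ft_force: [-2.5, -1.7, 0.1]
finger_gap: 0.0839
[-0.41315995  0.6353234  -0.19407772] [ 2.33897520e-02  2.79915664e-01 -2.95663137e-01  9.94952539e-01
 -3.45816663e-04 -1.16804680e-01] 1.5649906711118824
```

```bash
python3 -m crank '[{"slide":[0.12,-0.84,0],"yaw":0,"jaw":7.6},{"slide":[0.24,-1.68,0],"yaw":0,"jaw":6.8},{"slide":[0.36,-2.52,0],"yaw":0,"jaw":6.0},{"slide":[0.48,-3.36,0],"yaw":0,"jaw":5.2},{"slide":[0.62,-4.2,0],"yaw":0,"jaw":4.4},{"slide":[0.62,-4.2,0],"yaw":0,"jaw":4.4}]'
python3 -m crank '[{"slide":[0,0,-0.2],"yaw":0,"jaw":4.4},{"slide":[0,0,-0.4],"yaw":0,"jaw":4.4},{"slide":[0,0,-0.4],"yaw":0,"jaw":4.4}]'
```

```text
time: 12.97
position: [0.5127, 0.0555, 0.1129]
orientation: [[-0.145, 0.989, -0.016], [0.989, 0.145, 0.012], [0.014, -0.014, -1.0]]
ft_force: [-21.6, 15.8, 12.1]
finger_gap: 0.0444
time: 13.22
position: [0.5106, 0.055, 0.1087]
orientation: [[-0.144, 0.989, -0.019], [0.989, 0.144, 0.009], [0.012, -0.018, -1.0]]
ft_force: [-28.1, 13.1, 16.7]
finger_gap: 0.0446
```

```bash
python3 - <<'E'
from h import *
s=np.array(eyes.get_image('side'))[:,:,::-1];w=np.array(eyes.get_image('wrist'))[:,:,::-1];c=np.array(eyes.get_image('scene'))[:,:,::-1]
cv2.imwrite('pics/k.png',np.vstack([np.hstack([cv2.resize(w,(400,250)),cv2.resize(s[110:210,260:420],(400,250),interpolation=cv2.INTER_CUBIC)]),np.hstack([cv2.resize(c[110:235,260:460],(400,250)),cv2.resize(cv2.imread('pics/j.png'),(400,125)).repeat(2,0)])]))
E
```

```text
(no output)
```

View pics/k.png

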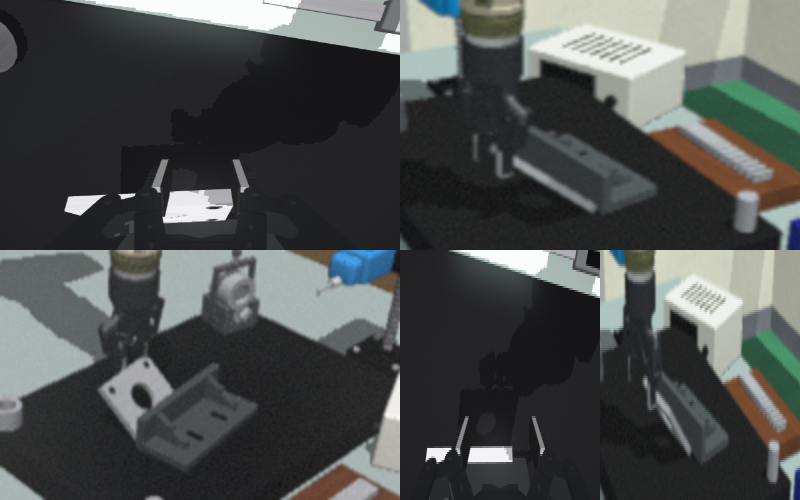

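The right finger caught the cover's +y end and pushed it along the face; from the picture the cover's mid is now about −24 mm along it. I'll relieve the force first.

```bash
python3 -m crank '[{"slide":[-0.2,0.15,0],"yaw":0,"jaw":4.4},{"slide":[-0.4,0.3,0],"yaw":0,"jaw":4.4},{"slide":[-0.55,0.42,0],"yaw":0,"jaw":4.4},{"slide":[-0.55,0.42,0],"yaw":0,"jaw":4.4}]'
python3 - <<'E'
from h import *
np.set_printoptions(precision=3,suppress=True)
w=snap('wrist','w2.png');g=cv2.cvtColor(w,cv2.COLOR_RGB2GRAY)
m=(g>150).astype(np.uint8);m[:250]=0
n,l,st,_=cv2.connectedComponentsWithStats(m)
for i in range(1,n):
    if st[i,4]>60:
        c,_=cv2.findContours((l==i).astype(np.uint8),cv2.RETR_EXTERNAL,cv2.CHAIN_APPROX_SIMPLE)
        print(st[i],cv2.approxPolyDP(c[0],3,True)[:,0].tolist())
p=P('wrist');print('stop top edge ends',proj('wrist',[.5909,.1606,.115],p),proj('wrist',[.6199,-.0305,.115],p))
E
```

```text
time: 13.7
position: [0.5113, 0.0563, 0.1098]
orientation: [[-0.142, 0.99, -0.008], [0.99, 0.142, 0.003], [0.004, -0.007, -1.0]]
ft_force: [-14.3, 4.2, 7.5]
finger_gap: 0.0441
[244 299  13   9  61] [[244, 299], [256, 307], [255, 299]]
[385 299  12   9  62] [[385, 307], [396, 299], [385, 299]]
[ 260  303  112   51 4561] [[369, 305], [272, 307], [261, 352], [357, 349], [371, 328], [354, 327], [371, 325]]
[188 309  29  10 167] [[216, 309], [188, 310], [195, 318]]
[ 103  311   68   32 1236] [[170, 311], [109, 314], [103, 336], [131, 342]]
stop top edge ends [481.89 418.47] [142.226 421.975]
```

```bash
python3 - <<'E'
from h import *
np.set_printoptions(precision=4,suppress=True)
n=np.array([-.989,-.147]);t=np.array([-.147,.989]);r=np.array([.6045,.063])
for z in(.12,.13,.14):
    print(z,[(np.round([d@n*1e3,d@t*1e3],1)) for u,v in((109,314),(103,336),(369,305)) for d in [ray('wrist',u,v,z)[:2]-r]])
o=arm.get_obs();d=o['position'][:2]-r;print('tool',d@n,d@t)
E
```

```text
0.12 [array([ 75.6, -94.4]), array([  62.8, -100. ]), array([79.6, 30.1])]
0.13 [array([ 83.2, -86.7]), array([ 71.3, -92. ]), array([86.9, 28.4])]
0.14 [array([ 90.8, -79.1]), array([ 79.9, -83.9]), array([94.3, 26.6])]
tool 0.09322386836323333 0.007051968521465015
```

Forces (13 N outward, 7.5 N down, earlier 26 N and 17 N) at about 43° lean mean the wall carried several newtons even at the highest friction. So the corner press has happened. Now I'll free the hooked finger and let the cover down.

```bash
python3 -m crank '[{"slide":[-0.03,0.25,0],"yaw":0,"jaw":4.9},{"slide":[-0.07,0.5,0],"yaw":0,"jaw":5.4},{"slide":[-0.07,0.5,0],"yaw":0,"jaw":5.4}]'
python3 -m crank '[{"slide":[-0.2,-0.03,-0.15],"yaw":0,"jaw":5.4},{"slide":[-0.4,-0.06,-0.3],"yaw":0,"jaw":5.4},{"slide":[-0.6,-0.09,-0.5],"yaw":0,"jaw":5.4},{"slide":[-0.8,-0.12,-0.7],"yaw":0,"jaw":5.4},{"slide":[-0.8,-0.12,-0.7],"yaw":0,"jaw":5.4}]'
python3 - <<'E'
from h import *
w=snap('wrist','w3.png');g=cv2.cvtColor(w,cv2.COLOR_RGB2GRAY)
m=(g>150).astype(np.uint8);m[:250]=0
n,l,st,_=cv2.connectedComponentsWithStats(m)
for i in range(1,n):
    if st[i,4]>60:
        c,_=cv2.findContours((l==i).astype(np.uint8),cv2.RETR_EXTERNAL,cv2.CHAIN_APPROX_SIMPLE)
        print(st[i],cv2.approxPolyDP(c[0],3,True)[:,0].tolist())
nn=np.array([-.989,-.147]);t=np.array([-.147,.989]);r=np.array([.6045,.063])
o=arm.get_obs();d=o['position'][:2]-r;print('tool',d@nn,d@t,o['ft_force'])
E
```

```text
time: 14.0
position: [0.5136, 0.0604, 0.1101]
orientation: [[-0.142, 0.99, -0.003], [0.99, 0.142, 0.002], [0.002, -0.002, -1.0]]
ft_force: [-5.8, 0.8, 2.1]
finger_gap: 0.0536
time: 14.42
position: [0.5064, 0.0583, 0.1026]
orientation: [[-0.143, 0.99, -0.001], [0.99, 0.143, 0.0], [0.0, -0.001, -1.0]]
ft_force: [-3.0, 0.5, -1.3]
finger_gap: 0.0543
[230 302  13   9  63] [[230, 302], [242, 310], [241, 302]]
[399 302  13   9  62] [[399, 310], [411, 302], [400, 302]]
[ 251  308  118   57 5813] [[366, 309], [261, 310], [251, 348], [253, 362], [355, 362], [368, 333], [344, 330], [368, 329]]
[  96  313   65   32 1054] [[160, 313], [104, 314], [96, 337], [117, 344], [142, 320]]
[170 312  31  10 198] [[170, 313], [180, 321], [199, 316], [200, 312]]
tool 0.09740883907501852 0.009751843455674099 [-3.86854463  0.60325892 -0.58178797]
```

```bash
python3 -m crank '[{"slide":[-0.2,-0.03,-0.2],"yaw":0,"jaw":5.4},{"slide":[-0.4,-0.06,-0.5],"yaw":0,"jaw":5.4},{"slide":[-0.6,-0.09,-0.8],"yaw":0,"jaw":5.4},{"slide":[-0.75,-0.11,-1.1],"yaw":0,"jaw":5.4},{"slide":[-0.85,-0.13,-1.3],"yaw":0,"jaw":5.4},{"slide":[-0.85,-0.13,-1.3],"yaw":0,"jaw":5.4}]'
python3 - <<'E'
from h import *
w=snap('wrist','w4.png');g=cv2.cvtColor(w,cv2.COLOR_RGB2GRAY)
s=np.array(eyes.get_image('side'))[:,:,::-1]
cv2.imwrite('pics/l.png',np.hstack([w[200:,:,::-1],cv2.resize(s[110:210,260:420],(320,200),interpolation=cv2.INTER_CUBIC)])[:, 80:880])
nn=np.array([-.989,-.147]);t=np.array([-.147,.989]);r=np.array([.6045,.063])
o=arm.get_obs();d=o['position'][:2]-r;print('tool',d@nn,d@t,o['ft_force'])
E
```

```text
time: 14.97
position: [0.4976, 0.0569, 0.0896]
orientation: [[-0.144, 0.99, -0.001], [0.99, 0.144, -0.0], [-0.0, -0.001, -1.0]]
ft_force: [-3.7, -0.3, -2.0]
finger_gap: 0.0539
tool 0.10612004483071157 0.009723544156302742 [-3.11765579 -0.60432918 -1.94143723]
```

View pics/l.png

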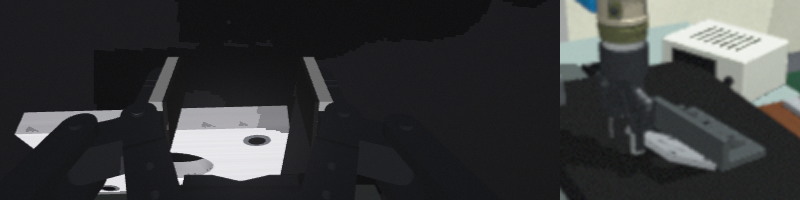

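```bash
python3 -m crank '[{"slide":[-0.1,-0.01,-0.3],"yaw":0,"jaw":5.4},{"slide":[-0.17,-0.03,-0.6],"yaw":0,"jaw":5.4},{"slide":[-0.23,-0.03,-0.9],"yaw":0,"jaw":5.4},{"slide":[-0.29,-0.04,-1.2],"yaw":0,"jaw":5.4},{"slide":[-0.29,-0.04,-1.2],"yaw":0,"jaw":5.4}]'
python3 -m crank '[{"slide":[-0.06,-0.01,-0.3],"yaw":0,"jaw":5.4},{"slide":[-0.11,-0.02,-0.6],"yaw":0,"jaw":5.4},{"slide":[-0.14,-0.02,-0.9],"yaw":0,"jaw":5.4},{"slide":[-0.14,-0.02,-0.9],"yaw":0,"jaw":5.4}]'
python3 - <<'E'
from h import *
w=snap('wrist','w5.png');g=cv2.cvtColor(w,cv2.COLOR_RGB2GRAY).astype(int)
for u in (270,300,340): print(u,[ (v,g[v,u]) for v in range(290,380,4)])
nn=np.array([-.989,-.147]);t=np.array([-.147,.989]);r=np.array([.6045,.063])
o=arm.get_obs();d=o['position'][:2]-r;print('tool',d@nn,d@t,o['ft_force'])
E
```

```text
time: 15.48
position: [0.4947, 0.0568, 0.0774]
orientation: [[-0.145, 0.989, -0.002], [0.989, 0.145, 0.0], [0.0, -0.002, -1.0]]
ft_force: [-4.5, -0.3, -3.1]
finger_gap: 0.0538
time: 15.82
position: [0.4938, 0.0565, 0.0686]
orientation: [[-0.145, 0.989, -0.001], [0.989, 0.145, 0.0], [0.0, -0.001, -1.0]]
ft_force: [-2.7, -0.1, -3.0]
finger_gap: 0.0539
270 [(290, np.int64(113)), (294, np.int64(113)), (298, np.int64(241)), (302, np.int64(240)), (306, np.int64(241)), (310, np.int64(241)), (314, np.int64(242)), (318, np.int64(239)), (322, np.int64(242)), (326, np.int64(240)), (330, np.int64(240)), (334, np.int64(242)), (338, np.int64(241)), (342, np.int64(242)), (346, np.int64(41)), (350, np.int64(41)), (354, np.int64(38)), (358, np.int64(38)), (362, np.int64(36)), (366, np.int64(37)), (370, np.int64(34)), (374, np.int64(34)), (378, np.int64(30))]
300 [(290, np.int64(113)), (294, np.int64(117)), (298, np.int64(241)), (302, np.int64(239)), (306, np.int64(241)), (310, np.int64(241)), (314, np.int64(242)), (318, np.int64(240)), (322, np.int64(243)), (326, np.int64(240)), (330, np.int64(240)),
[... 154 characters left out ...]
 (362, np.int64(238)), (366, np.int64(239)), (370, np.int64(243)), (374, np.int64(240)), (378, np.int64(38))]
340 [(290, np.int64(113)), (294, np.int64(114)), (298, np.int64(238)), (302, np.int64(237)), (306, np.int64(240)), (310, np.int64(135)), (314, np.int64(49)), (318, np.int64(47)), (322, np.int64(49)), (326, np.int64(136)), (330, np.int64(240)), (334, np.int64(241)), (338, np.int64(242)), (342, np.int64(242)), (346, np.int64(239)), (350, np.int64(241)), (354, np.int64(239)), (358, np.int64(238)), (362, np.int64(238)), (366, np.int64(239)), (370, np.int64(242)), (374, np.int64(239)), (378, np.int64(40))]
tool 0.10928168240634845 0.009566202040825984 [-0.19719984 -0.0883761   1.17293537]
```

```bash
python3 -m crank '[{"slide":[0,0,-0.2],"yaw":0,"jaw":5.4},{"slide":[0,0,-0.4],"yaw":0,"jaw":5.4},{"slide":[0,0,-0.4],"yaw":0,"jaw":5.4}]' | egrep 'pos|force'
python3 -m crank '[{"slide":[0,0,-0.2],"yaw":0,"jaw":5.4},{"slide":[0,0,-0.4],"yaw":0,"jaw":5.4},{"slide":[0,0,-0.4],"yaw":0,"jaw":5.4}]' | egrep 'pos|force'
python3 -m crank '[{"slide":[0,0,-0.2],"yaw":0,"jaw":5.4},{"slide":[0,0,-0.3],"yaw":0,"jaw":5.4}]' | egrep 'pos|force'
```

```text
position: [0.4958, 0.0563, 0.0659]
ft_force: [-0.3, 0.5, -0.5]
position: [0.496, 0.0562, 0.064]
ft_force: [-4.8, 0.7, 19.4]
position: [0.4963, 0.0561, 0.0632]
ft_force: [-13.3, 2.4, 44.3]
```

```bash
python3 -m crank '[{"slide":[0,0,0.8],"yaw":0,"jaw":5.4},{"slide":[0,0,1.6],"yaw":0,"jaw":5.4},{"slide":[0,0,2.0],"yaw":0,"jaw":5.4}]'
python3 -m crank '[{"slide":[-1,-0.15,1],"yaw":0,"jaw":5.4},{"slide":[-2.5,-0.4,3],"yaw":0,"jaw":5.4},{"slide":[-4,-0.6,5],"yaw":0,"jaw":5.4},{"slide":[-5,-0.7,7],"yaw":0,"jaw":5.4},{"slide":[-6,-0.9,8],"yaw":0,"jaw":5.4},{"slide":[-6,-0.9,8],"yaw":0,"jaw":5.4}]'
python3 - <<'E'
from h import *
np.set_printoptions(precision=4,suppress=True)
w=snap('wrist','w6.png');s=snap('side','s6.png');c=snap('scene','c6.png')
cv2.imwrite('pics/m.png',np.vstack([np.hstack([cv2.resize(w,(400,250))[:,:,::-1],cv2.resize(s[110:210,260:420],(400,250),interpolation=cv2.INTER_CUBIC)[:,:,::-1]]),cv2.resize(w[200:400,0:640],(800,250))[:,:,::-1]]))
for n in('wrist','side','scene'):print(n,[(round(d['score'],2),np.round(d['extent'])) for d in models.find_in('cover',n)[:3]])
p=P('wrist')
n=np.array([-.989,-.147]);t=np.array([-.147,.989]);r=np.array([.6045,.063])
for a in(0,100):
    for b in(-90,-60,-30,0,30): X=r+n*a/1e3+t*b/1e3;print(a,b,proj('wrist',[*X,.07],p).round())
E
```

```text
time: 16.78
position: [0.495, 0.0565, 0.0795]
orientation: [[-0.145, 0.989, 0.002], [0.989, 0.145, 0.0], [-0.0, 0.002, -1.0]]
ft_force: [-0.3, -0.1, 0.1]
finger_gap: 0.0538
time: 17.28
position: [0.4341, 0.0474, 0.1603]
orientation: [[-0.145, 0.989, 0.003], [0.989, 0.145, -0.0], [-0.001, 0.003, -1.0]]
ft_force: [0.8, 0.5, 0.2]
finger_gap: 0.0541
wrist [(0.72, array([277., 332., 149., 101.])), (0.68, array([632., 293.,  16.,  34.]))]
side [(0.97, array([394., 310.,  38.,  66.])), (0.89, array([316., 192.,  42.,  24.])), (0.65, array([435., 252.,  51.,  53.]))]
scene [(0.89, array([322., 191.,  37.,  27.])), (0.78, array([251., 283.,  32.,  59.])), (0.57, array([168., 258.,  46.,  45.]))]
0 -90 [211. 384.]
0 -60 [244. 384.]
0 -30 [277. 384.]
0 0 [310. 384.]
0 30 [343. 384.]
100 -90 [198. 290.]
100 -60 [235. 290.]
100 -30 [272. 290.]
100 0 [308. 290.]
100 30 [345. 290.]
```

View pics/m.png

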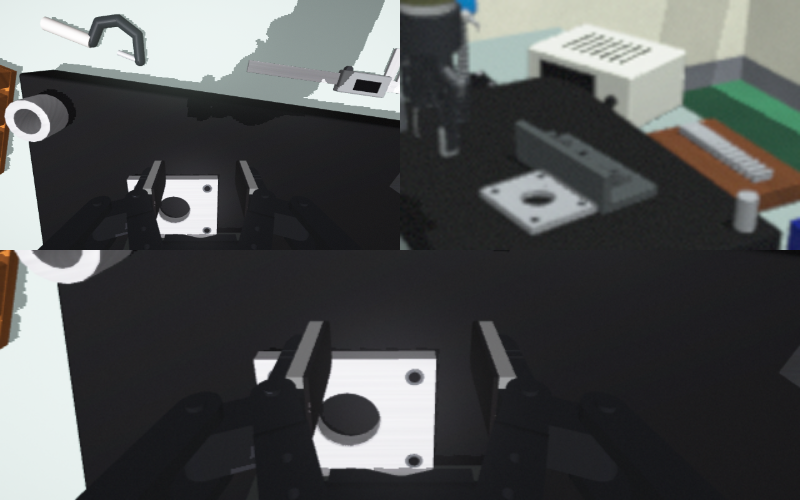

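Picture 12: the cover lies flat in front of the face, spanning about −86…+34 mm along it (mid about −27), with a possible gap of 3–4 mm. I'll close the fingers and push it gently home with the fingertips.

```bash
python3 -m crank '[{"slide":[1,-1,-2],"yaw":0,"jaw":3},{"slide":[2,-2,-4],"yaw":0,"jaw":1},{"slide":[3,-3,-6],"yaw":0,"jaw":0},{"slide":[4.06,-3,-7.5],"yaw":0,"jaw":0},{"slide":[4.06,-3,-8.5],"yaw":0,"jaw":0},{"slide":[4.06,-3,-9.2],"yaw":0,"jaw":0},{"slide":[4.06,-3,-9.6],"yaw":0,"jaw":0},{"slide":[4.06,-3,-9.6],"yaw":0,"jaw":0}]'
python3 -m crank '[{"slide":[0.4,0.06,0],"yaw":0,"jaw":0},{"slide":[0.8,0.12,0],"yaw":0,"jaw":0},{"slide":[1.1,0.16,0],"yaw":0,"jaw":0},{"slide":[1.3,0.19,0],"yaw":0,"jaw":0},{"slide":[1.5,0.22,0],"yaw":0,"jaw":0},{"slide":[1.6,0.24,0],"yaw":0,"jaw":0},{"slide":[1.6,0.24,0],"yaw":0,"jaw":0}]'
```

```text
time: 18.25
position: [0.4735, 0.0179, 0.0615]
orientation: [[-0.145, 0.989, -0.002], [0.989, 0.145, 0.0], [0.001, -0.002, -1.0]]
ft_force: [-0.6, 1.0, 0.2]
finger_gap: -0.0001
time: 18.83
position: [0.4911, 0.0199, 0.0625]
orientation: [[-0.145, 0.989, 0.0], [0.989, 0.145, 0.0], [0.0, 0.0, -1.0]]
ft_force: [-0.5, -1.2, 0.4]
finger_gap: -0.0002
```

```bash
python3 -m crank '[{"slide":[0.1,0.015,0],"yaw":0,"jaw":0},{"slide":[0.2,0.03,0],"yaw":0,"jaw":0},{"slide":[0.3,0.045,0],"yaw":0,"jaw":0},{"slide":[0.3,0.045,0],"yaw":0,"jaw":0}]' | egrep 'pos|force'
python3 -m crank '[{"slide":[0.1,0.015,0],"yaw":0,"jaw":0},{"slide":[0.2,0.03,0],"yaw":0,"jaw":0},{"slide":[0.2,0.03,0],"yaw":0,"jaw":0}]' | egrep 'pos|force'
python3 -m crank '[{"slide":[0.1,0.015,0],"yaw":0,"jaw":0},{"slide":[0.2,0.03,0],"yaw":0,"jaw":0},{"slide":[0.2,0.03,0],"yaw":0,"jaw":0}]' | egrep 'pos|force'
```

```text
position: [0.4939, 0.0203, 0.0623]
ft_force: [1.4, 0.1, -0.2]
position: [0.496, 0.0206, 0.0624]
ft_force: [-0.0, -0.9, 0.1]
position: [0.498, 0.0209, 0.0624]
ft_force: [0.0, 0.2, -0.2]
```

```bash
python3 -m crank '[{"slide":[0.1,0.015,0],"yaw":0,"jaw":0},{"slide":[0.1,0.015,0],"yaw":0,"jaw":0}]' | egrep 'pos|force'
python3 -m crank '[{"slide":[0.1,0.015,0],"yaw":0,"jaw":0},{"slide":[0.1,0.015,0],"yaw":0,"jaw":0}]' | egrep 'pos|force'
python3 -m crank '[{"slide":[0.1,0.015,0],"yaw":0,"jaw":0},{"slide":[0.1,0.015,0],"yaw":0,"jaw":0}]' | egrep 'pos|force'
```

```text
position: [0.4984, 0.0211, 0.0622]
ft_force: [-1.0, 0.5, 0.0]
position: [0.4985, 0.0211, 0.0621]
ft_force: [-4.7, -1.4, 4.3]
position: [0.4985, 0.0212, 0.062]
ft_force: [-7.6, -1.4, 6.1]
```

```bash
python3 -m crank '[{"slide":[0.1,0.015,0],"yaw":0,"jaw":0},{"slide":[0.1,0.015,0],"yaw":0,"jaw":0}]' | egrep 'pos|force'
python3 -m crank '[{"slide":[0.1,0.015,0],"yaw":0,"jaw":0},{"slide":[0.1,0.015,0],"yaw":0,"jaw":0}]' | egrep 'pos|force'
python3 -m crank '[{"slide":[0.1,0.015,0],"yaw":0,"jaw":0},{"slide":[0.1,0.015,0],"yaw":0,"jaw":0}]' | egrep 'pos|force'
```

```text
position: [0.4987, 0.0213, 0.0619]
ft_force: [-10.2, -3.0, 7.0]
position: [0.4987, 0.0213, 0.0618]
ft_force: [-11.8, -2.9, 9.7]
position: [0.4987, 0.0213, 0.0617]
ft_force: [-16.2, -4.0, 10.8]
```

```bash
python3 -m crank '[{"slide":[-0.7,-0.1,0.1],"yaw":0,"jaw":0},{"slide":[-1.5,-0.2,0.3],"yaw":0,"jaw":0},{"slide":[-2.5,-0.4,2],"yaw":0,"jaw":0},{"slide":[-4,-0.6,5],"yaw":0,"jaw":0},{"slide":[-4,-0.6,9],"yaw":0,"jaw":0},{"slide":[-4,-0.6,13],"yaw":0,"jaw":0},{"slide":[-2,-0.4,17],"yaw":0,"jaw":0},{"slide":[1,0,20],"yaw":0,"jaw":0},{"slide":[4,1,23],"yaw":0,"jaw":0},{"slide":[6,1,24],"yaw":0,"jaw":0},{"slide":[6,1,24],"yaw":0,"jaw":0}]'
python3 - <<'E'
from h import *
np.set_printoptions(precision=4,suppress=True)
p=P('wrist');w=snap('wrist','w7.png');g=cv2.GaussianBlur(cv2.cvtColor(w,cv2.COLOR_RGB2GRAY),(3,3),0)
n=np.array([-.989,-.147]);t=np.array([-.147,.989]);r=np.array([.6045,.063])
def st(u,v,z):
    d=ray('wrist',u,v,z,p)[:2]-r;return np.array([d@n,d@t])*1e3
print('expect corners',[proj('wrist',[*(r+n*a+t*b),.07],p).round() for a,b in((0,-.087),(0,.033),(.1,-.087),(.1,.033))])
print('stop ends',[proj('wrist',[*(r+t*b),.115],p).round() for b in(-.1,.1)])
m=(g>150).astype(np.uint8);k,l,s,_=cv2.connectedComponentsWithStats(m)
for i in range(1,k):
    if s[i,4]>800:
        c,_=cv2.findContours((l==i).astype(np.uint8),cv2.RETR_EXTERNAL,cv2.CHAIN_APPROX_NONE)
        q=cv2.approxPolyDP(c[0],4,True)[:,0];print(s[i],[(a.tolist(),st(*a,.07).round(1).tolist()) for a in q][:9])
E
```

```text
time: 21.58
position: [0.5697, 0.032, 0.3058]
orientation: [[-0.145, 0.989, 0.01], [0.989, 0.145, -0.0], [-0.002, 0.01, -1.0]]
ft_force: [-0.1, 0.1, 0.2]
finger_gap: 0.0002
expect corners [array([270., 194.]), array([369., 194.]), array([265., 108.]), array([374., 107.])]
stop ends [array([252., 207.]), array([437., 207.])]
[   0    0  102   54 3375] [([0, 0], [204.3, -345.7]), ([5, 18], [188.4, -345.9]), ([94, 53], [155.7, -263.0]), ([101, 12], [193.5, -247.0]), ([76, 0], [204.1, -269.6])]
[    0     0   188   273 26923] [([183, 0], [203.8, -162.7]), ([171, 0], [203.9, -174.7]), ([178, 20], [186.1, -170.3]), ([170, 30], [177.1, -179.9]), ([150, 21], [185.3, -198.9]), ([150, 0], [203.9, -195.7]), ([126, 2], [202.2, -220.0]), ([112, 97], [111.7, -253.6]), ([97, 130], [76.2, -278.2])]
[ 352    0  108   18 1044] [([352, 0], [203.4, 6.0]), ([449, 17], [188.1, 104.6]), ([459, 2], [201.3, 112.9])]
[ 540    0  100   50 3580] [([540, 30], [176.0, 199.2]), ([639, 49], [158.0, 306.1]), ([639, 0], [202.5, 291.8]), ([571, 0], [202.7, 224.1]), ([566, 13], [191.3, 222.0]), ([553, 12], [192.3, 208.7]), ([570, 20], [185.1, 227.6]), ([547, 18], [186.9, 203.9])]
[   0   28   93   69 3076] [([0, 28], [179.4, -354.0]), ([0, 61], [148.2, -364.3]), ([87, 96], [112.8, -280.7]), ([91, 66], [143.1, -269.1])]
[ 265  108  107   85 7265] [([265, 108], [99.7, -86.9]), ([272, 191], [3.4, -84.2]), ([367, 190], [4.5, 30.0]), ([370, 113], [94.1, 29.3])]
[ 479  223  161  177 9369] [([637, 230], [-48.6, 370.3]), ([631, 223], [-39.1, 359.8]), ([624, 225], [-41.8, 352.0]), ([590, 293], [-141.6, 337.0]), ([590, 317], [-180.9, 347.7]), ([581, 314], [-175.9, 333.9]), ([578, 320], [-186.0, 332.4]), ([595, 346], [-231.6, 368.8]), ([509, 363], [-263.1, 251.2])]
[185 303  47  33 846] [([185, 335], [-211.6, -219.2]), ([231, 308], [-165.5, -149.4]), ([186, 303], [-157.2, -210.2])]
```

```bash
python3 - <<'E'
from h import *
p=P('wrist');g=cv2.cvtColor(cv2.imread('pics/w7.png'),cv2.COLOR_BGR2GRAY).astype(float)
n=np.array([-.989,-.147]);t=np.array([-.147,.989]);r=np.array([.6045,.063])
def fit(lo,hi,cols,z,sg):
    P_=[]
    for u in cols:
        d=sg*np.diff(g[lo:hi,u]);k=d.argmax()
        if d[k]>15: P_.append((u,lo+k+.5))
    P_=np.array(P_);f=np.polyfit(P_[:,0],P_[:,1],1)
    for _ in range(3):
        m=abs(np.polyval(f,P_[:,0])-P_[:,1])<1.2;f=np.polyfit(P_[m,0],P_[m,1],1)
    X=[ray('wrist',u,np.polyval(f,u),z,p)[:2] for u in(cols[0],cols[-1])];d=X[1]-X[0]
    print(z,m.sum(),len(P_),f,'s,t',[(round(float((x-r)@n)*1e3,1),round(float((x-r)@t)*1e3,1)) for x in X],'yaw',np.arctan2(d[1],d[0])-np.pi/2)
fit(95,122,range(272,366),.07,1);fit(182,200,range(275,366),.07,-1)
fit(196,216,range(262,430),.115,1)
for u in(300,340,400):print(u,g[184:222:2,u].astype(int))
print(g[150,258:276].astype(int),g[150,364:380].astype(int),g[213,240:262].astype(int),g[213,428:448].astype(int))
E
```

```text
0.07 93 94 [6.64570915e-17 1.07500000e+02] s,t [(104.3, -78.3), (104.0, 23.8)] yaw 0.1451689401775127
0.07 80 91 [-3.19818315e-03  1.89064744e+02] s,t [(11.6, -79.5), (11.8, 27.8)] yaw 0.14879491654799049
0.115 168 168 [-8.82385694e-03  2.10102214e+02] s,t [(3.5, -87.9), (4.8, 90.7)] yaw 0.15494053891697268
300 [251 251 244 159 151  93  71  71  70  70  69  68 157 162 158 150 144 128
 150]
340 [248 245 164 157 151  75  70  68  69  66  67  64 149 151 150 143 137 122
 137]
400 [ 35  35  35  33  53  53  51  52  52  50  53  51 127 126 127 125 122  76
  72]
[ 64  63  63  64  64  67  66  67 107 220 252 252 252 252 252 252 252 252] [244 243 243 243 243 242 237 182  58  60  57  56  57  56  56  57] [ 46  45  44  46  45  45  45  47  46  47  45  47  47  83 150 156 156 156
 155 156 156 156] [115 116 114 114 113 112 113 114 105  62  36  34  36  35  35  33  34  34
  33  34]
```

```bash
python3 -c "
from h import *
o=arm.get_obs();print(o['time'],o['ft_force']);print(arm.sign_off())"
```

```text
21.6333 [ 0.27854697 -0.08707138 -0.66958988]
the job is handed in; nothing more can be done
None
```

The cover is out of the middle slot and lies flat on the granite with its lower edge butted against the angle plate's face. I handed the job in at 21.6 s with the arm clear; the hand-in gave no verdict.

**How it went**
1. I pinched the cover by its top edge and stood it in the corner at the foot of the face.
2. I tipped it towards the robot onto the near finger and pressed its foot into the corner at roughly 43°.
3. I let it down along the finger, then pushed it home with the closed fingertips at up to about 16 N, with no movement at the end.

**Last checks (final wrist picture and forces)**
- **Flat and butted:** its outer edge is about 100 mm from the face, and no granite shows between cover and face.
- **Square:** the cover's edges and the stop agree within about 0.01 rad (limit 0.035).
- **Position along the face:** the cover's middle is about 29 mm off the stop's middle (limit 42), so the whole edge is backed.

**What did not go to plan**
- **Sideways shift:** while I turned the gripper, a finger caught the cover's end and pushed it about 30 mm along the face. I left it there because it is within the limit.
- **Corner press:** this is inferred from the wrist forces and the lean. I estimate at least 2.6 N on the face even at the highest friction; it was not measured directly.
- **Last part of the pivot:** the cover slipped off the fingertip for the final few millimetres. Its turning speed then was not measured.
- **Fingertip load:** a fingertip then pressed down with about 44 N for a moment, on either the cover's edge or the granite. The fingers, not the gripper body, made that contact, but it is above the 40 N given for the arm or gripper body.
- **Other parts:** I did not measure their positions at the end; nothing looked displaced in the pictures I viewed.

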